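# Lock the glass rinser's cover screw with the stubby screwdriver

### The arm

A 6-joint arm with a two-finger parallel gripper is mounted at the origin on a cart in front of the work surface, level with it; the furniture and walls round the work are solid. World frame = base frame: x ahead of the robot, y to its left, z up, the work surface at z = 0. Lengths are in m, angles in rad, forces in N, time in s.
With the tool pointing down it reaches from about 0.275 to 0.875 m from the base axis. Payload 12.5 kg.
Tool frame: the origin (TCP) lies at the very end of the fingers, on their centre line; the grasp point (between the pads) lies 19 mm behind it; z points along the fingers, y is the line along which they close (so a half turn about z gives the same grasp; the last joint's range is limited). The gripper opens to 85 mm and grips with 20 to 120 N. Pads are 22 mm wide; open, the fingers measure 114 mm over their backs; the gripper's body (76 mm by 85 mm) begins 54 mm behind the grasp point. The pads swing forward as they close: fully open they stand 13 mm farther back than shut.
Start: joints at [-1.425, 0.351, 1.652, -0, 1.139, -0.085], TCP at [0.126, -0.535, 0.231] pointing down, gripper open.
Joint ranges: [-2.75, 2.75], [-0.79, 2.1], [0.01, 2.65], [-1.57, 4.71], [0.07, 3.14], [-2.87, 2.87]. Speed limits (rad/s): [2.22, 2.22, 2.79, 3.14, 3.14, 3.14].

### API

Orientations are given as a 3x3 rotation matrix whose columns are the frame's x, y, z axes.
In Python, from bench import manip gives the robot as it stands. Calls block until the motion is done:
- manip.move_ptp(position, orientation): joint-space move of the TCP to a pose.
- manip.move_l(position, attitude=None, max_speed=0.15): straight line of the TCP; attitude=None keeps the orientation; max_speed is the mean speed in m/s.
- manip.move_j(angles): joint-space move.
- manip.set_gripper(opening, effort=None): opening from 0.0 (shut) to 1.0 (fully open); effort is the grip in N (None keeps the last); returns when the fingers have stopped.
- manip.dwell(seconds).
- manip.inverse_kinematics(position, orientation): joint angles nearest the present ones, or None.
- manip.grab_frame(name): name is "scene" or "top" or "wrist"; returns (picture, depth): 400x640x3 uint8, red, green, blue; 400x640 float32, m along the optical axis (not along the pixel's ray), 0 where there is no reading.
- manip.get_calibration(name): a dict with "camera_matrix" (3x3 intrinsics, pixels), "R" (3x3) and "t" (3): a world point X has camera coordinates R X + t. Camera axes: x right, y down, z forward; pixel columns grow to the right and rows downward; lengths in m; the calibration is good to about 2 mm. A picture is of the moment at which its call begins: read the wrist's pose just before it. get_calibration takes no time and is no camera call; for the wrist camera it gives the pose at the moment of the call.
A pose or a line that the arm cannot do raises manip.Unreachable and nothing moves.
- manip.sign_off(): hands the job in; it is judged then, once.
Trained networks look in the newest picture that a camera, given by its name, has taken for a name from the list of things; names that differ only in an ending like _2 or _b are one class to them, and where a whole thing is asked for, a point or a joint stands for the part that bears it (a point fixed in the world has none). Each returns a list of dicts, best first, with "confidence" (0 to 1); they miss things now and then, are a little off and sometimes report something else, mostly with a low value. They report only what shows in the picture. A call takes as long as a camera call. They do not tell look-alikes from the thing itself.
- manip.look_for(camera, name): "at" ([x, y, z] in m, in world coordinates, good to about 4 mm: the middle of the surface that is visible of it).
Readings, each from a call of its own:
- manip.current_time(): time.
- manip.current_qpos(): joint angles.
- manip.current_joint_vel(): joint speeds.
- manip.current_joint_torque(): joint torques, N m.
- manip.current_ee_pos(): TCP position.
- manip.current_tcp_rot(): TCP orientation.
- manip.current_force(): force on the tool from outside, world axes, zero at the start.
- manip.current_ft_torque(): the same for the moment, N m.
- manip.current_grip_width(): opening from 0.0 (shut) to 1.0 (fully open).
- manip.current_grip_force(): force on a finger pad.
Only numpy, scipy, OpenCV 4.12 (cv2) and the standard library are available. Lean on these libraries where they do the work, as an engineer would, in place of code of your own. Each camera call takes 0.05 s, during which the arm holds its last target. There are 200 camera calls.

### The job

The glass rinser's cover has one screw still open: the one whose slot does not line up with the two marks beside it. Take the stubby screwdriver from its wooden stand, press its blade into that slot so that the sprung screw sinks, and keep it pressed down while you turn it clockwise until it stops, with the slot lined up with the marks. Leave the other, already locked screw as it is, and put the screwdriver back upright in its stand, fully down.

Things in the scene. Friction and masses are not known exactly. Their poses are not given: they have to be found in the camera images.
- screwdriver: stubby screwdriver, 109 mm, 0.15 kg, upright in the stand. Origin: blade tip; z up the shaft, x along the blade's width. Flat blade 24 (x) x 4 (y) mm, 14 mm long; 10 mm shaft; black flange 52 mm across at z = 42 to 49 mm, which rests on the stand's top; black flat-sided handle 32 (x, as the blade) x 22 (y) mm, z = 49 to 109 mm: grasp it from above across either pair of flats at z = 85 mm
- stand_mouth (a point): centre of the hole's mouth in the flat top of the dark wooden stand, a fixed round block 72 mm across, 50 mm high. Round hole 34 mm wide, opening like a funnel to 42 mm at the top, 46 mm deep; z up. Fully in, the driver's tip is 42 mm below this point and its flange rests on the top. Keep clear of the tall espresso machine at the right (x over 0.57 m, y under -0.1 m)
- rinser: glass rinser: fixed low steel box 110 (x) x 260 (y) x 28 mm with a slatted middle and a six-armed nozzle; origin under its centre. Two like sprung screws stand at y = +90 and -90 mm, one open, one locked; which is which changes. Beside each screw two short dark marks lie along y. The open screw's slot is 48 to 57 degrees anticlockwise from above of the marks' line, the locked one's in line with it
- open_slot (a point): middle of the slot's floor in the open screw; x runs along the slot, z up; sinks and turns with the screw. Steel head 40 mm across; the slot runs right across it, 9 mm wide, 10 mm deep, bevelled to 16 mm at the mouth. Floor 36 mm above the counter when not pressed
- open_screw (a joint): turn of the open screw, rad, growing clockwise seen from above: starts at 0 to 0.15, stops hard at 1.0, slot in line with the marks (locked). Friction 0.06 N m; stays where it is left. The blade has about 0.2 rad of play in the slot, so turn the tool about 1.35 rad to be sure of the stop. Turn it only while pressed down
- open_spring (a joint): how far the open screw is pressed down, m: 0 up, at most 0.008; its spring takes 2 N to start and 8.4 N fully down, and lifts it again when let go
- locked_screw (a joint): turn of the other screw, alike but already locked, same sense: 0.95 to 1.0 rad; leave it so
Mind the look-alikes: they are no part of the job. Of the things shaped like the screwdriver, the black one is meant.

How it is judged:
By the outcome, as a careful person would: the job done as asked, in the order asked, and still so for the second after the job is handed in, with the robot touching nothing.
It also fails if it takes over 51 s, if anything falls off the work surface, if the arm or the gripper's body presses on something with over 40 N, if the wrist force passes 120 N, or if a joint passes its speed limit or range.

## Working session

There is one attempt and no reset: what is moved stays moved. The work goes in short steps, each a Python script; the robot and the scene stay as the last script left them, time stands still between calls to the robot, and variables do not carry over. Pictures are saved under pics/ and viewed, at most 10 in all, crops included, and the job is handed in when it is done.

```bash
mkdir -p pics; ls
python3 - <<'E'
from bench import manip
import cv2
for c in ("scene","top"):
    im,d=manip.grab_frame(c); cv2.imwrite(f"pics/{c}0.png",im[:,:,::-1])
    for n in ("screwdriver","stand_mouth","rinser","open_slot"):
        print(c,n,[(x["at"],round(x["confidence"],2)) for x in manip.look_for(c,n)])
    k=manip.get_calibration(c);print(k["camera_matrix"],k["R"],k["t"])
print(manip.current_time())
E
```

```text
pics
scene screwdriver [([0.421, 0.4315, 0.0661], 0.84), ([0.4925, 0.5049, 0.0653], 0.8)]
scene stand_mouth [([0.5161, 0.4273, 0.0473], 0.9), ([0.5024, 0.1746, 0.0439], 0.34)]
scene rinser [([0.4747, 0.0961, 0.0311], 0.86)]
scene open_slot [([0.5034, 0.1763, 0.041], 0.7)]
[[513.07453777   0.         320.47203099]
 [  0.         513.07453777 193.59900906]
 [  0.           0.           1.        ]] [[-0.50691027 -0.86186301  0.01530112]
 [-0.57697834  0.32605871 -0.7488536 ]
 [ 0.64042015 -0.38843    -0.6625588 ]] [0.44947136 0.23762766 0.94647945]
top screwdriver [([0.5317, 0.4033, 0.068], 0.73), ([0.498, 0.4956, 0.0479], 0.62), ([0.4281, 0.4227, 0.0541], 0.56)]
top stand_mouth [([0.5235, 0.3987, 0.0467], 0.64)]
top rinser [([0.4983, 0.0768, 0.0243], 0.69), ([0.5095, 0.1664, 0.045], 0.64)]
top open_slot [([0.5131, 0.1667, 0.0486], 0.65)]
[[506.71930084   0.         321.46450174]
 [  0.         506.71930084 202.94814424]
 [  0.           0.           1.        ]] [[-0.02503418 -0.9996447   0.00915175]
 [-0.99112596  0.02362327 -0.1308101 ]
 [ 0.13054743 -0.01234526 -0.9913652 ]] [0.25008697 0.4984104  1.05901449]
0.5
```

View pics/scene0.png

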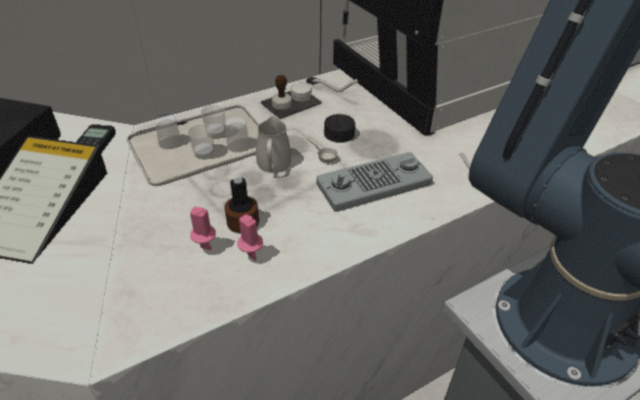

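View pics/top0.png

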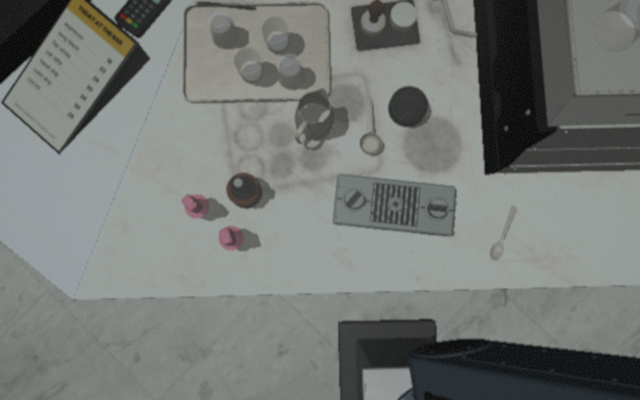

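The black driver stands in the stand at about (244,188) in the top picture. The pink ones are the look-alikes. The open screw is the left one at (355,200); its slot is askew to the marks. Next I move in for wrist views of both.

```bash
cat > h.py <<'E'
from bench import manip
import numpy as np, cv2
def down(yaw):  # tool y axis at angle yaw in world
    y=np.array([np.cos(yaw),np.sin(yaw),0]); z=np.array([0,0,-1.])
    return np.column_stack([np.cross(y,z),y,z])
def grab(c,name):
    k=manip.get_calibration(c); im,d=manip.grab_frame(c)
    cv2.imwrite(f"pics/{name}.png",im[:,:,::-1]); np.savez(f"pics/{name}.npz",im=im,d=d,K=k["camera_matrix"],R=k["R"],t=k["t"]); return im,d,k
def onplane(k,px,z):
    px=np.atleast_2d(px).astype(float); K,R,t=k["camera_matrix" if "camera_matrix" in k else "K"],k["R"],k["t"]
    r=(R.T@np.linalg.inv(K)@np.c_[px,np.ones(len(px))].T).T; c=-R.T@t
    return c+r*((z-c[2])/r[:,2])[:,None]
def rectify(k,im,cx,cy,z,half,n=600):
    # orthographic view of plane z: up=+x, left=+y
    g=np.array([[cx+half,cy+half,z],[cx+half,cy-half,z],[cx-half,cy-half,z],[cx-half,cy+half,z]])
    c=(k["R"]@g.T).T+k["t"]; p=(k["camera_matrix" if "camera_matrix" in k else "K"]@c.T).T; p=p[:,:2]/p[:,2:]
    H=cv2.getPerspectiveTransform(p.astype(np.float32),np.float32([[0,0],[n,0],[n,n],[0,n]]))
    return cv2.warpPerspective(im,H,(n,n))
E
python3 - <<'E'
from h import *
manip.move_ptp([0.40,0.0,0.33],down(np.pi/2))
manip.move_ptp([0.46,0.13,0.28],down(np.pi/2)); print(manip.current_qpos())
im,d,k=grab("wrist","w_rins")
for n in ("rinser","open_slot"): print(n,[(x["at"],round(x["confidence"],2)) for x in manip.look_for("wrist",n)])
print(-k["R"].T@k["t"],k["R"][2])
r1=rectify(k,im,0.51,0.167,0.046,0.06,400)
manip.move_ptp([0.47,0.37,0.30],down(np.pi/2))
im,d,k=grab("wrist","w_drv")
for n in ("screwdriver","stand_mouth"): print(n,[(x["at"],round(x["confidence"],2)) for x in manip.look_for("wrist",n)])
r2=rectify(k,im,0.53,0.403,0.117,0.06,400)
cv2.imwrite("pics/rect.png",np.hstack([r1,r2])[:,:,::-1])
print(manip.current_time())
E
```

```text
[ 1.77517051e-01  1.68055136e-01  1.76802471e+00 -2.59596137e-04
  1.20623665e+00 -1.39339246e+00]
rinser [([0.4899, 0.078, 0.0257], 0.7), ([0.4887, -0.0034, 0.0462], 0.16)]
open_slot [([0.5051, 0.1673, 0.0445], 0.76)]
[0.39446119 0.13021964 0.4232193 ] [ 0.25796212 -0.0012482  -0.96615423]
screwdriver [([0.4976, 0.5007, 0.0691], 0.95), ([0.4281, 0.4276, 0.0768], 0.91), ([0.5299, 0.4048, 0.0859], 0.61)]
stand_mouth [([0.5146, 0.396, 0.0469], 0.95)]
4.5917
```

View pics/rect.png

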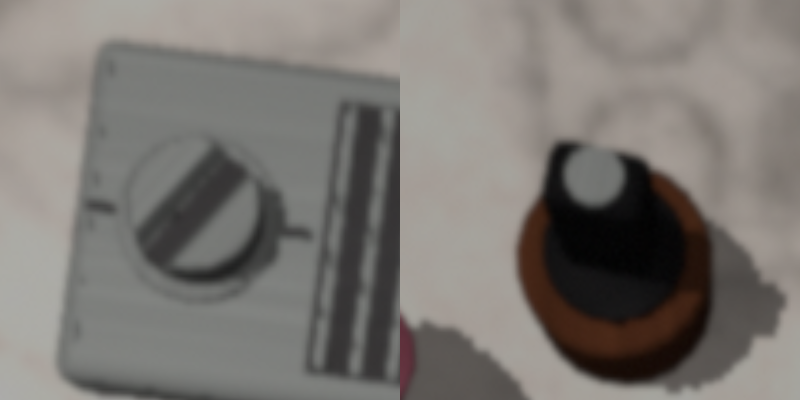

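View pics/w_drv.png

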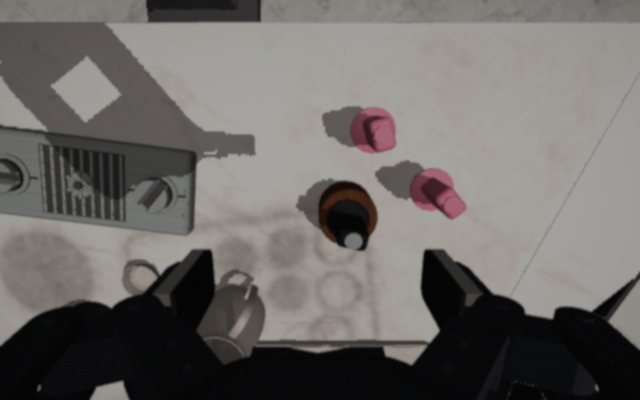

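Left crop: the open screw's head is centred at (197,205), its slot about 55° anticlockwise of the marks. Right crop: the driver's handle top has its silver disc at (595,175). I'll look from straight above the driver for the handle's yaw, and fit the slot line from the stored picture.

Run:
```python
from h import *
manip.move_ptp([0.60,0.404,0.26],down(np.pi/2))
im,d,k=grab("wrist","w_drv2"); print(-k["R"].T@k["t"])
b=lambda a:np.clip(a.astype(float)**0.6*255/255**.6*1.3,0,255).astype(np.uint8)
r=rectify(k,im,0.535,0.404,0.117,0.04,400); s=rectify(k,im,0.53,0.404,0.05,0.05,400)
cv2.imwrite("pics/rect2.png",b(np.hstack([r,s]))[:,:,::-1])
# slot fit
w=np.load("pics/w_rins.npz"); g=cv2.cvtColor(rectify(w,w["im"],0.5085,0.168,0.046,0.03,600),cv2.COLOR_RGB2GRAY)
yy,xx=np.mgrid[:600,:600]; m=(np.hypot(xx-300,yy-300)<165)&(g<85); print(np.percentile(g[np.hypot(xx-300,yy-300)<165],[5,20,40,60,80]))
n,l,st,c=cv2.connectedComponentsWithStats(m.astype(np.uint8)); i=1+np.argmax(st[1:,4])
p=np.argwhere(l==i); mu=p.mean(0); X=np.c_[-(p[:,0]-300),-(p[:,1]-300)]*1e-4  # world x,y
v=np.linalg.eigh(np.cov(X.T))[1][:,1]; print(st[i],[0.5085,0.168]+X.mean(0),np.degrees(np.arctan2(v[1],v[0])))
cv2.imwrite("pics/slot.png",np.hstack([g,(l==i).astype(np.uint8)*255])[::2,::2])
```

```text
[0.53458274 0.40392527 0.40308263]
[ 55.  58.  66. 107. 120.]
[  144   140   302   313 43887] [0.50926465 0.16887152] 137.59600867190943
```

View pics/rect2.png

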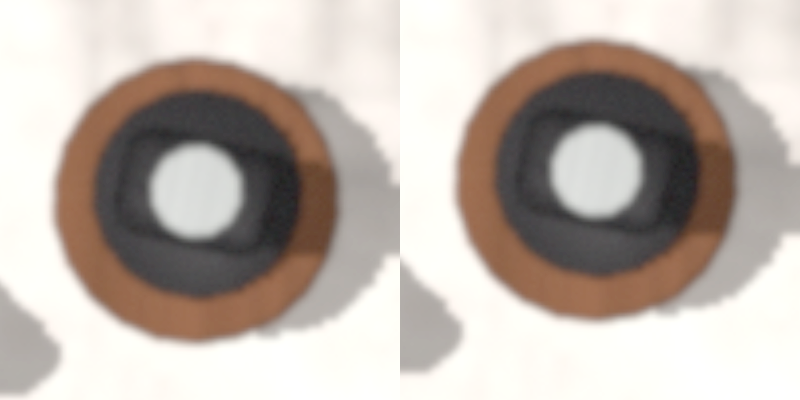

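View pics/slot.png

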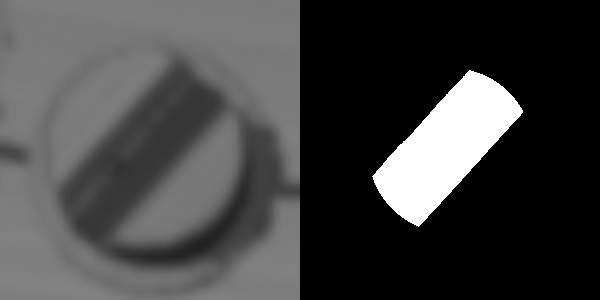

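The handle is centred at about (0.537, 0.4046) with its long side at about 80°; the stand is at (0.536, 0.4048). The slot is at (0.509, 0.1688), 137.6°. I grasp across the long pair (tool y = driver x), so joint 6 runs from -2.1 to -0.7 for the turn.

Run:
```python
from h import *
Y=np.radians(79.8); P=[0.5365,0.4046]
manip.set_gripper(0.7,60)
manip.move_ptp(P+[0.16],down(Y)); 
manip.move_l(P+[0.074],max_speed=0.08)
f0=manip.current_force(); print(f0,manip.current_ee_pos(),manip.current_qpos()[5])
manip.set_gripper(0.0,70); print(manip.current_grip_width(),manip.current_grip_force(),manip.current_force())
manip.move_l(P+[0.20],max_speed=0.1); print(manip.current_force(),manip.current_grip_width())
C=[0.509,0.1687]; A=np.radians(137.6)
manip.move_ptp(C+[0.066+0.085],down(A)); print(manip.current_qpos()[5],manip.current_ee_pos())
im,d,k=grab("wrist","w_held"); grab("scene","s_held"); print(manip.current_time())
```

```text
[-8.50731598e-01 -5.10310608e-04  9.62270149e-02] [0.53680593 0.40480617 0.07464065] -0.8159194578479854
0.3709725350016007 69.83843207359314 [-0.32915359 -0.36337378  5.14984841]
[ 0.15999019  0.86069195 -2.33608733] 0.3667591420860452
-2.16700510569311 [0.50930308 0.16913788 0.15112449]
10.5
```

View pics/w_held.png

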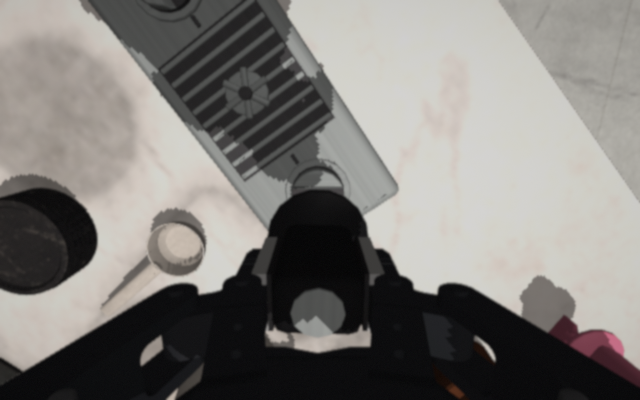

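The driver is held upright and squarely (width 31 mm) over the open screw, whose head shows at (320,180). Now I press in, watching the force.

Run:
```python
from h import *
C=[0.509,0.1687]
f0=manip.current_force()
for tip in (0.052,0.046,0.042,0.039,0.036,0.033,0.030,0.028,0.0265):
    manip.move_l(C+[tip+0.066],max_speed=0.04)
    f=manip.current_force()-f0; print(tip,np.round(f,1),np.round(manip.current_ee_pos(),4)[2],round(manip.current_ft_torque()[2],2))
    if f[2]>22: break
print(manip.current_time())
```

```text
0.052 [0.1 1.3 1. ] 0.1182 0.01
0.046 [-0.2  0.2  1.1] 0.1117 0.03
0.042 [-0.6  0.4  2.2] 0.1077 -0.01
0.039 [0.3 0.3 1.6] 0.1048 -0.01
0.036 [ 0.6 -1.1  2.6] 0.102 0.02
0.033 [-0.   0.3  5.4] 0.0991 -0.02
0.03 [-0.   0.9  7.7] 0.0961 -0.04
0.028 [-4.   0.4 21.5] 0.0954 0.02
0.0265 [-7.9  0.2 37.5] 0.0951 0.03
13.525
```

Engaged: the spring starts at about 0.036 and bottoms at about 0.029. I ease off slightly and turn clockwise with joint 6.

Run:
```python
from h import *
C=[0.509,0.1687]
manip.move_l(C+[0.0285+0.066],max_speed=0.04)
print(np.round(manip.current_force(),1))
q=np.array(manip.current_qpos()); 
q=np.array(manip.inverse_kinematics(C+[0.0945],manip.current_tcp_rot())); q0=q[5]
for a in list(np.arange(0.15,1.36,0.15)):
    q[5]=q0+a; manip.move_j(list(q))
    f=manip.current_force();t=manip.current_ft_torque()
    print(round(a,2),np.round(f,1),round(t[2],3),np.round(manip.current_ee_pos(),4),round(manip.current_qpos()[5]-q0,3))
    if abs(t[2])>1.2 or np.linalg.norm(f)>45: break
r=manip.current_tcp_rot(); print(np.degrees(np.arctan2(r[1,1],r[0,1])),manip.current_grip_width(),manip.current_time())
```

```text
[-2.7 -0.3 13.6]
0.15 [-2.4  0.  14.2] 0.005 [0.5095 0.1689 0.0955] 0.151
0.3 [-2.6 -0.2 15. ] 0.027 [0.5093 0.1688 0.0955] 0.301
0.45 [-2.9 -1.4 14.4] 0.035 [0.5092 0.1688 0.0955] 0.451
0.6 [-2.9 -0.6 14.4] -0.034 [0.5092 0.1688 0.0955] 0.601
0.75 [-1.9 -0.6 15.1] -0.076 [0.5092 0.1689 0.0955] 0.751
0.9 [-2.5 -0.7 15.3] -0.047 [0.5092 0.1689 0.0955] 0.901
1.05 [-2.9 -0.8 16.2] -0.025 [0.5092 0.1689 0.0955] 1.051
1.2 [-3.4  0.3 15.8] 0.201 [0.5092 0.1689 0.0955] 1.201
1.35 [-2.1 -0.1 14.4] 0.917 [0.5093 0.1688 0.0955] 1.35
60.31918405343223 0.36696954901400286 16.175
```

The hard stop was reached (torque rises to 0.9 N m at 1.35 rad). I unload, lift and check the screw.

Run:
```python
from h import *
C=[0.509,0.1687]
q=np.array(manip.current_qpos()); q[5]-=0.18
R=None
manip.move_j(list(q)); print(manip.current_ft_torque()[2],manip.current_force())
manip.move_l(C+[0.066+0.09],max_speed=0.08)
manip.move_ptp([0.43,0.07,0.26],down(np.pi/2))
im,d,k=grab("wrist","w_chk"); 
r1=rectify(k,im,0.5,0.168,0.046,0.05,400)
im,d,k=grab("top","t_chk"); r2=rectify(k,im,0.5,0.168,0.046,0.05,400)
cv2.imwrite("pics/chk.png",np.hstack([r1,r2])[:,:,::-1]); print(manip.current_time(),manip.current_grip_width())
```

```text
0.08054520785914412 [-0.10523716  0.58815514  5.21285123]
18.1667 0.3660479529485407
```

View pics/chk.png

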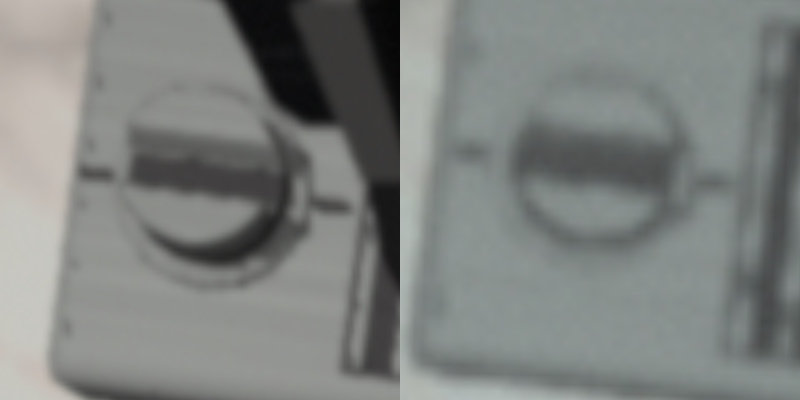

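The slot is now parallel with the marks (both at about 8° in the left crop: slot (130,165)–(275,190), marks (95,173) and (335,207)). Now I put the driver back at the pose it was taken from.

Run:
```python
from h import *
Y=np.radians(79.8); P=[0.5365,0.4046]
manip.move_ptp(P+[0.20],down(Y)); f0=manip.current_force()
manip.move_l(P+[0.09],max_speed=0.1); print(np.round(manip.current_force()-f0,1))
for z in (0.08,0.077,0.075,0.074,0.073):
    manip.move_l(P+[z],max_speed=0.04); f=manip.current_force()-f0; print(z,np.round(f,1),np.round(manip.current_ee_pos(),4))
    if f[2]>8: break
manip.set_gripper(0.7,20)
manip.move_l(P+[0.19],max_speed=0.1)
manip.move_ptp([0.54,0.40,0.28],down(np.pi/2))
manip.move_ptp([0.60,0.404,0.28],down(np.pi/2))
im,d,k=grab("wrist","w_end"); m=slice(None)
for z in (0.117,):
    X=onplane(k,[[0,0]],z)
K,R,t=k["camera_matrix"],k["R"],k["t"]; p=K@(R@np.array([.5368,.4046,.117])+t); u,v=(p[:2]/p[2]).round().astype(int)
dd=np.median(d[v-3:v+4,u-3:u+4]); print("top height",( R.T@(np.linalg.inv(K)@[u,v,1]*dd-t))[2])
b=rectify(k,im,0.535,0.404,0.117,0.04,400); s=grab("scene","s_end")[0][130:290,150:350]
cv2.imwrite("pics/end.png",np.hstack([b,cv2.resize(s,(400,400))])[:,:,::-1]); print(manip.current_time())
```

```text
[-1.6  0.6 -0.1]
0.08 [ 0.   1.4 -0.1] [0.5364 0.4045 0.0797]
0.077 [-0.4  0.3  0.3] [0.5364 0.4046 0.0768]
0.075 [-1.   0.5  0.2] [0.5365 0.4046 0.0749]
0.074 [-2.8 -0.9  6.4] [0.5366 0.4047 0.0747]
0.073 [-6.  -3.1 14.9] [0.5366 0.4048 0.0746]
top height 0.11939537990267257
24.75
```

View pics/end.png

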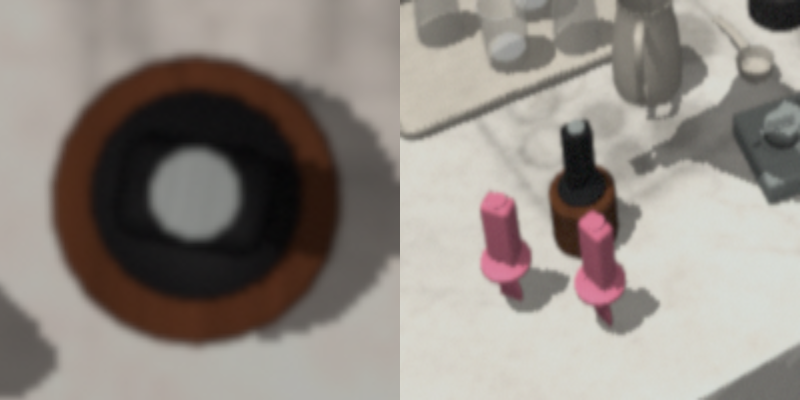

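The driver stands upright in the stand with its flange on the top (disc at (195,193), as before), and the robot is clear.

```bash
python3 -c "
from bench import manip
print(manip.sign_off())"
```

```text
the job is handed in; nothing more can be done
None
```

The open screw was pressed down and turned clockwise to its hard stop, its slot lines up with the marks, the locked screw was not touched, and the black screwdriver is back upright and fully down in its stand; handed in at about 25 s of the 51 s allowed.

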